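Clip the sprung ejector into the check cradle and hold it drawn to its mark

TASK

Spring check before moulding: press the sprung ejector, level and in the grip (not dropped), down into the two forks of the check cradle until it rests on the fork floors and the sprung jaw has snapped back over it. Then let go of its tube, take the black paddle grip and draw the inner rod out until the dark ring on the rod stands at the tube's mouth, and finish while still gripping the paddle and holding the rod there against its spring, with the tube still seated under the jaw. Leave the beakers, lipstick case, cap and spatula standing where they are.

Things in the scene. Friction and masses are not known exactly. Their poses are not given: they have to be found in the camera images.
- ejector: Sprung ejector, loose, about 200 g in all: aluminium tube, diameter 22 mm, length 144 mm; origin at the middle of the tube on its axis, x axis along the tube towards the black paddle. It starts lying level on its square collars, axis 19 mm above the table, the paddle pointing mostly to the robot's left (+y). Grip it on the 120 mm of bare tube between the collars.
- tube_mouth (a point): Centre of the tube's end from which the inner rod (diameter 10 mm) comes out, 72 mm from the ejector's origin along its x.
- collar (a point): Centre of the square steel collar at the paddle end, 65 mm from the ejector's origin along its x; its twin sits 65 mm the other way. Each is 38 x 38 mm and 10 mm thick (inner faces 60 mm from the origin), flats parallel to the ejector's y and z.
- plunger (a joint): How far the inner rod is drawn out along the ejector's +x, in m: 0 at rest (fully in), 0.075 at the end stop. An inner spring pulls it back: about 3 N at 0, plus 150 N/m, so about 9.8 N at the mark. The mark stands at the mouth at 0.045.
- rod_mark (a point): Middle of the length mark, a dark ring 6 mm wide round the inner rod. At rest it is hidden 45 mm inside the tube; it moves with the rod and is at the mark when it coincides with the tube mouth.
- paddle: Black paddle grip on the end of the inner rod: a block 34 mm along the rod, 14 mm wide (ejector's y), 22 mm high (z), with a disc of diameter 30 mm, 5 mm thick, on its outer end. Origin at the block's centre on the rod's axis, 112 mm from the ejector's origin at rest; it moves with the rod. 23 mm of bare rod lie between tube mouth and block at rest. Axes as the ejector's.
- cradle: Check cradle, fixed to the table: aluminium base plate 160 x 100 x 10 mm, origin at the centre of its underside, x axis along the tube's seat, z up. It carries two steel forks and the jaw. Between them 87 mm along x are free for a gripper (only hinge parts lower than 22 mm lie there). The ejector may lie either way round; the paddle has free room towards the robot's left (+y).
- fork (a point): Middle of the slot floor of the fork at cradle x = +52 mm, 37 mm above the table; the other fork is at -52 mm. Each fork is a plate 5 mm thick (outer faces at 54.5 mm; the collars go outside, with about 5 mm play) with an upright slot 24 mm wide. Prongs on the cradle's -y side rise to 70 mm, then lips lean outwards to 89 mm; on the +y side they rise to 58 mm.
- cradle_seat (a point): Where the middle of the tube (the ejector's origin) lies when seated: 48 mm above the table, midway between the forks, axes parallel to the cradle's.
- jaw (a joint): Angle of the sprung jaw, rad: 0 closed over the seat, growing as it swings out towards cradle +y; a light spring (0.06 N m at 0, plus 0.4 N m/rad) shuts it. Passing the tube opens it to about 0.2; the tube pressed straight down needs some 4 to 12 N.
- jaw_nose (a point): Tip of the jaw's nose, midway between its two grey arms (one piece, arms 5 mm thick at cradle x = +-46 mm, hinged 15 mm above the table on the +y side). Shut, the noses reach over the slots' middle, undersides 62 mm above the table (top of a seated tube: 59 mm). Ramps above them lean outwards to 91 mm: the tube coming straight down meets them with its axis about 78 mm up and pushes them aside.
- mould_bar: Bystander, fixed: aluminium lipstick mould bar 45 x 460 x 42 mm with red and orange stubs (to 56 mm high), behind the cradle; origin at the centre of its underside.
- beaker_big: Bystander, loose: glass beaker, 84 mm wide, 100 mm high; origin at the centre of its underside.
- beaker_small: Bystander, loose: glass beaker, 66 mm wide, 85 mm high; origin at the centre of its underside.
- case: Bystander, loose: standing gold lipstick case, 23 mm wide, 62 mm high; origin at the centre of its underside.
- cap: Bystander, loose: standing pink cap, 25 mm wide, 36 mm high; origin at the centre of its underside.
- spatula: Bystander, loose: spatula lying on the table near the robot's left.
- cap_tray: Bystander, fixed: white tray 160 x 120 x 30 mm full of pink caps (to 38 mm high); origin at the centre of its underside.

How it is judged:
By the outcome, as a careful person would: the job done as asked, in the order asked, and still so for the second after the job is handed in, while the arm keeps its last pose, push and grip.
It also fails if it takes over 51 s, if anything falls off the work surface, if the arm or the gripper's body presses on something with over 40 N, if the wrist force passes 120 N, or if a joint passes its speed limit or range.

ROBOT

A 6-joint arm with a two-finger parallel gripper is mounted at the origin on the work surface. World frame = base frame: x ahead of the robot, y to its left, z up, the work surface at z = 0. Lengths are in m, angles in rad, forces in N, time in s.
With the tool pointing down it reaches from about 0.4 to 0.825 m from the base axis. Payload 7 kg.
Tool frame: the origin (TCP) lies midway between the tips of the shut fingers; the grasp point (between the pads) lies 19 mm behind it; z points along the fingers, y is the line along which they close (so a half turn about z gives the same grasp; the last joint's range is limited). The gripper opens to 88 mm and grips with 3 to 60 N. Pads are 19 mm wide; open, the fingers measure 130 mm over their backs; the gripper's body (78 mm by 193 mm) begins 47 mm behind the grasp point.
Start: joints at [1.459, 0.359, 0.012, 0, -1.224, -0.288], TCP at [0.263, 0.622, 0.227] pointing down, gripper open.
Joint ranges: [-3.07, 3.07], [-1.43, 2.12], [-1.02, 1.25], [-3.03, 1.67], [-3.05, -0], [-3.03, 3.03]. Speed limits (rad/s): [2.39, 2.39, 3.01, 3.14, 3.14, 3.14].

INTERFACE

Orientations are given as [roll, pitch, yaw] about the fixed x, y, z axes, in that order (R = Rz(yaw) Ry(pitch) Rx(roll)).
In Python, from station import monitor, viewer, arm gives the robot as it stands.
- The arm moves only by the tool move_arm, never from a script. Its argument "deltas" is a list that holds one entry, the list of rows, each a list of 7 numbers: the turn, a rotation vector about the tool's x, y, z in degrees, then the shift along the tool's x, y, z in m, then the finger opening in m, from 0 to 0.0876. A call has 1 to 12 rows; each row is the pose to reach, as a shift and turn from the pose commanded when the call began, along the tool's axes at that moment; what a row does not reach only later rows make up. A row lasts 1/12 s, in which the tool goes at most 41.7 mm and 7.16 degrees, less where a joint would pass 70% of its speed; a pose out of reach is approached as far as the arm can. A call with a gripper value outside its range is refused whole. The fingers move at their own pace and stop on an object; "force" is the grip in N (left out, the last holds). Time passes only in rows, so rows that repeat a pose let the fingers close. It gives the time, the measured TCP pose, the force and the opening at its end, in the units of the state.
- monitor.get_state(): the state, without advancing time (a new reading comes with each control period).
- viewer.grab_frame(name): name is "scene" or "top" or "wrist"; returns a dict with "frame" (480x640x3 uint8, blue, green, red), "vfov" (degrees; the focal length in pixels is half the picture's height over the tangent of half this angle, whatever the lens; pixels are square), "cx", "cy" (the principal point, pixels), "xyz" and "orientation" of the camera in the world; the wrist camera has in their place "hand_eye" (4x4, takes a point from camera to tool coordinates, whose origin is the TCP and whose axes are the flange's). Camera axes: x right, y down, z forward; pixel columns grow to the right and rows downward; lengths in m; the calibration is good to about 2 mm. A picture is of the moment at which its call begins: read the wrist's pose just before it. There is no depth.
- arm.job_done(): hands the job in, once; it reports no verdict.
The state is a dict: "t": time; "q": joint angles; "qd": joint speeds; "joint_efforts": joint torques, N m; "eef_pos": TCP position; "ee_rot": TCP orientation; "force": force on the tool from outside, world axes, zero at the start; "moment": the same for the moment, N m; "width": finger opening in m.
Only numpy, scipy, OpenCV 4.12 (cv2) and the standard library are available. Lean on these libraries where they do the work, as an engineer would, in place of code of your own. Each camera call takes 0.05 s, during which the arm holds its last target. There are 200 camera calls.

## Working session

There is one attempt and no reset: what is moved stays moved. The work goes in short steps, Python scripts to look and compute and a tool call to move; the robot and the scene stay as the last step left them, time stands still between calls to the robot, and variables do not carry over. Pictures are saved under pics/ and viewed, on a budget of 10 in all, crops included, one or two more only if the job needs it, and the job is handed in when it is done.

Besides the shell and the picture viewer there is one more tool, called after "Emit:" by a JSON object that holds its "op" and its "data", one argument or row to a line. move_arm: Moves the arm, as the interface text tells. Its arguments: {"type":"object","properties":{"deltas":{"type":"array","items":{"type":"array","items":{"type":"array","items":{"type":"number"}}}},"force":{"type":"number"}},"required":["deltas"]}

```bash
mkdir -p pics; ls; cat > h.py <<'E'
import numpy as np, cv2
from scipy.spatial.transform import Rotation as R
from station import monitor, viewer, arm
def rot(o): return R.from_euler('xyz',o).as_matrix()
def grab(name,fn=None):
    s=monitor.get_state(); f=viewer.grab_frame(name)
    if name=='wrist':
        T=np.eye(4); T[:3,:3]=rot(s['ee_rot']); T[:3,3]=s['eef_pos']; T=T@np.array(f['hand_eye'])
        Rc,p=T[:3,:3],T[:3,3]
    else:
        Rc=rot(f['orientation']) if np.size(f['orientation'])==3 else np.array(f['orientation']); p=np.array(f['xyz'])
    fl=240/np.tan(np.radians(f['vfov'])/2)
    if fn: cv2.imwrite('pics/'+fn,f['frame'])
    return dict(im=f['frame'],R=Rc,p=p,f=fl,cx=f['cx'],cy=f['cy'])
def plane(c,uv,z):
    uv=np.atleast_2d(uv).astype(float)
    d=np.c_[(uv[:,0]-c['cx'])/c['f'],(uv[:,1]-c['cy'])/c['f'],np.ones(len(uv))]@c['R'].T
    return c['p']+d*((z-c['p'][2])/d[:,2])[:,None]
def proj(c,P):
    q=(np.atleast_2d(P)-c['p'])@c['R']
    return q[:,:2]/q[:,2:]*c['f']+[c['cx'],c['cy']]
E
python3 - <<'E'
from h import *
s=monitor.get_state(); print(s)
for n in ('top','scene'):
    c=grab(n,n+'1.png'); np.savez(n+'1.npz',**c); print(n,c['p'],c['R'],c['f'],c['cx'],c['cy'])
f=viewer.grab_frame('wrist'); print(f['hand_eye'],f['vfov'])
E
```

```text
pics
{'t': 0.0, 'q': array([ 1.45910362e+00,  3.59379581e-01,  1.10531922e-02, -3.44786159e-04,
       -1.22408149e+00, -2.88058636e-01]), 'qd': array([-0.00116241,  0.00015433,  0.00126404,  0.0013908 , -0.00155529,
       -0.00028278]), 'joint_efforts': array([-2.26786622e-03, -5.82717025e+01,  2.93043870e+01,  6.99736655e+00,
        6.81309117e-03, -1.51407144e-04]), 'eef_pos': array([0.26256525, 0.62131145, 0.2256259 ]), 'ee_rot': array([ 3.13995541e+00, -1.47106772e-04, -3.99868650e-01]), 'force': array([0.08208709, 0.4956906 , 0.04189863]), 'moment': array([-0.03155413,  0.04715518,  0.05962055]), 'width': 0.08737794500675557}
top [0.32215978 0.01864711 1.27806759] [[ 0.01695276 -0.98243861  0.18581439]
 [-0.99945613 -0.02190805 -0.02464704]
 [ 0.02828504 -0.1852955  -0.98227569]] 560.3512829152018 323.47263134594067 231.11933124012526
scene [1.32472538 0.28880242 1.04901733] [[-0.3724158   0.70783752 -0.60022705]
 [ 0.92803395  0.28940553 -0.23451528]
 [ 0.00771031 -0.64436828 -0.76467645]] 591.2101033629798 315.8326363242793 230.56100845096438
[[-1.32847340e-03 -9.61476621e-01 -2.74883507e-01  7.30665251e-02]
 [ 9.99998560e-01 -9.87106158e-04 -1.38019191e-03 -6.61227232e-04]
 [ 1.05568305e-03 -2.74884945e-01  9.61476548e-01 -1.59245441e-01]
 [ 0.00000000e+00  0.00000000e+00  0.00000000e+00  1.00000000e+00]] 65.8610497457612
```

View pics/top1.png

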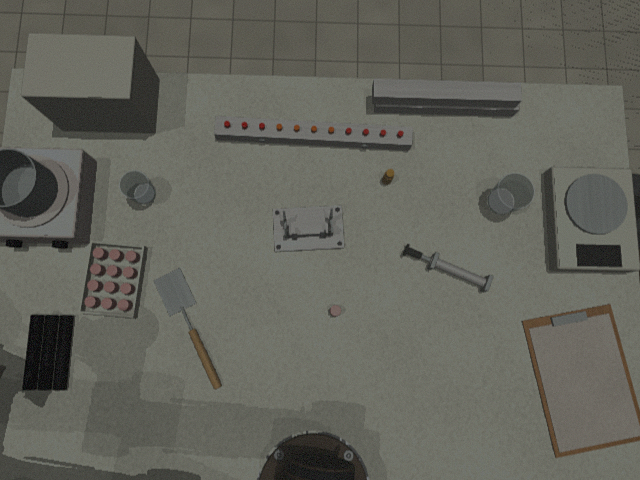

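View pics/scene1.png

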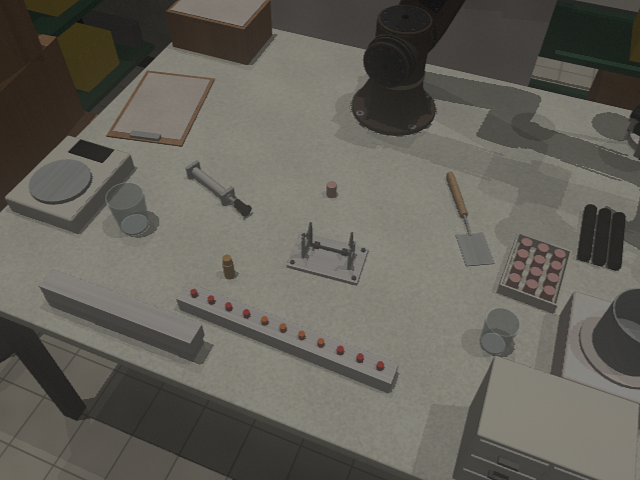

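The top view shows the ejector with collars at about (432,260) and (487,284) and the paddle at (410,251). The cradle plate runs from (274,207) to (345,250). The scene view shows the cradle's tall lips and jaw near (330,245).

```bash
python3 - <<'E'
from h import *
c=dict(np.load('top1.npz'))
print('ej',plane(c,[[433,261],[487,284],[410,251]],.019))
print('plate',plane(c,[[274,207],[343,205],[345,249],[275,251]],.01))
print('big/small beakers,case,cap',plane(c,[[143,198],[500,205],[387,183],[334,313]],0))
im=c['im']; a=cv2.resize(im[190:265,255:365],None,fx=7,fy=7,interpolation=cv2.INTER_CUBIC)
cs=dict(np.load('scene1.npz')); b=cv2.resize(cs['im'][215:290,275:385],None,fx=7,fy=7,interpolation=cv2.INTER_CUBIC)
print('sc plate',plane(cs,[[288,265],[355,282],[368,253],[306,236]],.01))
o=np.vstack([a,b]); o=cv2.resize(o,None,fx=.55,fy=.55); o=np.clip(o*1.6,0,255).astype(np.uint8)
cv2.imwrite('pics/crop1.png',o)
E
```

```text
ej [[ 0.49665757 -0.26359626  0.019     ]
 [ 0.44666673 -0.38565571  0.019     ]
 [ 0.5185706  -0.21124609  0.019     ]]
plate [[ 0.61633594  0.10242774  0.01      ]
 [ 0.62488241 -0.05756232  0.01      ]
 [ 0.52142795 -0.06323933  0.01      ]
 [ 0.51339015  0.09672013  0.01      ]]
big/small beakers,case,cap [[ 0.6329592   0.40782018  0.        ]
 [ 0.63606864 -0.42977553  0.        ]
 [ 0.68322706 -0.16191808  0.        ]
 [ 0.37609802 -0.04042203  0.        ]]
sc plate [[ 0.6237462  -0.04953778  0.01      ]
 [ 0.61115447  0.10151068  0.01      ]
 [ 0.52584918  0.10214634  0.01      ]
 [ 0.53269354 -0.0445632   0.01      ]]
```

View pics/crop1.png

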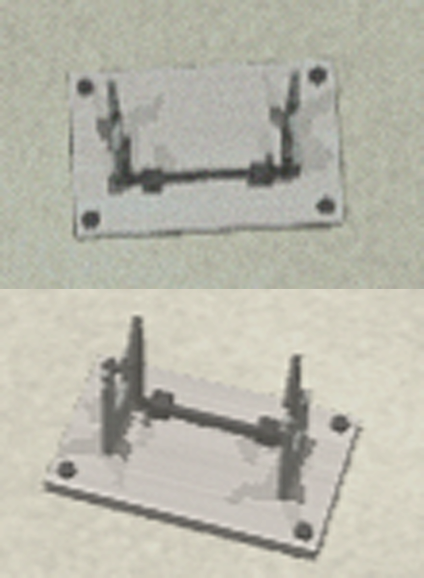

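```bash
cat >> h.py <<'E'
def delta(p,yaw,start=None):
    """rotvec deg + shift in tool axes, from measured pose (or start=(pos,rpy)) to pointing-down pose"""
    s=monitor.get_state()
    p0,o0=(s['eef_pos'],s['ee_rot']) if start is None else start
    A=rot(o0); B=rot([np.pi,0,yaw])
    print('rot',np.round(R.from_matrix(A.T@B).as_rotvec(degrees=True),2),'shift',np.round(A.T@(np.array(p)-p0),4))
E
python3 - <<'E'
from h import *
delta([.5,.1,.28],-1.2)
delta([.472,-.325,.24],-1.96,([.5,.1,.28],[np.pi,0,-1.2]))
E
```

```text
rot [ 6.000e-02 -3.000e-02  4.584e+01] shift [ 0.4217  0.3879 -0.0536]
rot [ 0.   -0.   43.54] shift [0.386  0.1801 0.04  ]
```

Emit:
{"op": "move_arm", "data": {
  "deltas": [
    [[0, 0, 15, 0.14, 0.13, -0.054, 0.0876], [0, 0, 46, 0.422, 0.388, -0.054, 0.0876], [0, 0, 46, 0.422, 0.388, -0.054, 0.0876], [0, 0, 46, 0.422, 0.388, -0.054, 0.0876], [0, 0, 46, 0.422, 0.388, -0.054, 0.0876], [0, 0, 46, 0.422, 0.388, -0.054, 0.0876], [0, 0, 46, 0.422, 0.388, -0.054, 0.0876], [0, 0, 46, 0.422, 0.388, -0.054, 0.0876], [0, 0, 46, 0.422, 0.388, -0.054, 0.0876], [0, 0, 46, 0.422, 0.388, -0.054, 0.0876], [0, 0, 46, 0.422, 0.388, -0.054, 0.0876], [0, 0, 46, 0.422, 0.388, -0.054, 0.0876]]
  ]
}}

```text
t: 1.15
eef_pos: [0.469, 0.1675, 0.2748]
ee_rot: [-3.141, 0.0, -1.202]
force: [1.0, 0.8, -0.3]
width: 0.0879
```

```bash
python3 - <<'E'
from h import *
delta([.57,.02,.25],-1.52)
E
```

```text
rot [-0.02  0.02 18.2 ] shift [ 0.174  -0.0411  0.0248]
```

Emit:
{"op": "move_arm", "data": {
  "deltas": [
    [[0, 0, 18, 0.174, -0.041, 0.025, 0.0876], [0, 0, 18, 0.174, -0.041, 0.025, 0.0876], [0, 0, 18, 0.174, -0.041, 0.025, 0.0876], [0, 0, 18, 0.174, -0.041, 0.025, 0.0876], [0, 0, 18, 0.174, -0.041, 0.025, 0.0876], [0, 0, 18, 0.174, -0.041, 0.025, 0.0876], [0, 0, 18, 0.174, -0.041, 0.025, 0.0876]]
  ]
}}

```text
t: 1.73
eef_pos: [0.5696, 0.0209, 0.2486]
ee_rot: [3.14, -0.0, -1.519]
force: [0.1, 0.2, 0.0]
width: 0.0876
```

```bash
python3 - <<'E'
from h import *
c=grab('wrist','w1.png'); np.savez('w1.npz',**c); print(monitor.get_state()['eef_pos'])
delta([.472,-.325,.24],-1.96)
E
```

```text
[0.56939458 0.02170179 0.24906765]
rot [ 5.000e-02 -1.000e-02  2.534e+01] shift [0.3411 0.1156 0.0092]
```

View pics/w1.png

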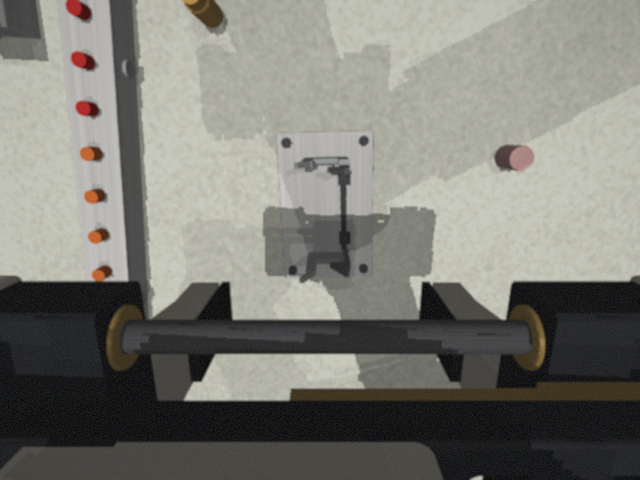

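The cradle plate's corner bolts are at about (286,143), (364,141), (293,270) and (363,268). The hinge rod is at column 345, on the robot side.

```bash
python3 - <<'E'
from h import *
c=dict(np.load('w1.npz')); g=cv2.cvtColor(c['im'],cv2.COLOR_BGR2GRAY)
def fit(c,g,pts,z,r):
    o=[]
    for u,v in pts:
        w=g[v-r:v+r+1,u-r:u+r+1].astype(float); m=np.clip(np.median(w)-15-w,0,None)
        Y,X=np.mgrid[v-r:v+r+1,u-r:u+r+1]; o.append([(X*m).sum()/m.sum(),(Y*m).sum()/m.sum()])
    o=np.array(o); return o,plane(c,o,z)
o,P=fit(c,g,[(286,143),(364,141),(293,270),(363,268)],.012,8)
print(o.round(1)); print(P.round(4),P.mean(0)); d=P[2:]-P[:2]; print(np.degrees(np.arctan2(d[:,1],d[:,0])),np.linalg.norm(d,axis=1)); e=P[0::2]-P[1::2]; print(np.degrees(np.arctan2(e[:,1],e[:,0])),np.linalg.norm(e,axis=1))
print('corners',plane(c,[[278,132],[373,131],[372,280]],.01))
t=dict(np.load('top1.npz')); gt=cv2.cvtColor(t['im'],cv2.COLOR_BGR2GRAY)
o,P=fit(t,gt,[(277,212),(337,209),(278,247),(339,243)],.012,3); print(o,P,P.mean(0))
d=P[0::2]-P[1::2];print(np.degrees(np.arctan2(d[:,1],d[:,0])))
E
```

```text
[[285.9 142.5]
 [363.3 140.4]
 [292.4 269.9]
 [363.  268.1]]
[[ 0.6127 -0.0423  0.012 ]
 [ 0.533  -0.0484  0.012 ]
 [ 0.6024  0.0973  0.012 ]
 [ 0.5224  0.0912  0.012 ]] [0.5676394  0.02445707 0.012     ]
[94.20229907 94.33873259] [0.13995306 0.14002088]
[4.38977066 4.34084242] [0.07988736 0.08022058]
corners [[ 0.62124983 -0.05229482  0.01      ]
 [ 0.52358818 -0.05819275  0.01      ]
 [ 0.51065749  0.10593365  0.01      ]]
[[276.62553191 212.19574468]
 [337.         209.1451876 ]
 [278.12126866 246.49813433]
 [339.2        243.0372549 ]] [[ 0.60371073  0.09583723  0.012     ]
 [ 0.61420623 -0.04361586  0.012     ]
 [ 0.52362442  0.08982971  0.012     ]
 [ 0.53465873 -0.04965872  0.012     ]] [0.56905003 0.02309809 0.012     ]
[94.3040708  94.52299861]
```

Emit:
{"op": "move_arm", "data": {
  "deltas": [
    [[0, 0, 25.3, 0.341, 0.116, 0.009, 0.0876], [0, 0, 25.3, 0.341, 0.116, 0.009, 0.0876], [0, 0, 25.3, 0.341, 0.116, 0.009, 0.0876], [0, 0, 25.3, 0.341, 0.116, 0.009, 0.0876], [0, 0, 25.3, 0.341, 0.116, 0.009, 0.0876], [0, 0, 25.3, 0.341, 0.116, 0.009, 0.0876], [0, 0, 25.3, 0.341, 0.116, 0.009, 0.0876], [0, 0, 25.3, 0.341, 0.116, 0.009, 0.0876], [0, 0, 25.3, 0.341, 0.116, 0.009, 0.0876], [0, 0, 25.3, 0.341, 0.116, 0.009, 0.0876], [0, 0, 25.3, 0.341, 0.116, 0.009, 0.0876]]
  ]
}}

```text
t: 2.7
eef_pos: [0.4719, -0.325, 0.2406]
ee_rot: [-3.141, 0.0, -1.96]
force: [0.8, -0.1, 0.1]
width: 0.0879
```

```bash
python3 - <<'E'
from h import *
c=grab('wrist','w2.png'); np.savez('w2.npz',**c); s=monitor.get_state(); print(s['eef_pos'],s['ee_rot'])
E
```

```text
[ 0.47223657 -0.32422908  0.24071615] [-3.14120902e+00  2.73044269e-04 -1.95842058e+00]
```

View pics/w2.png

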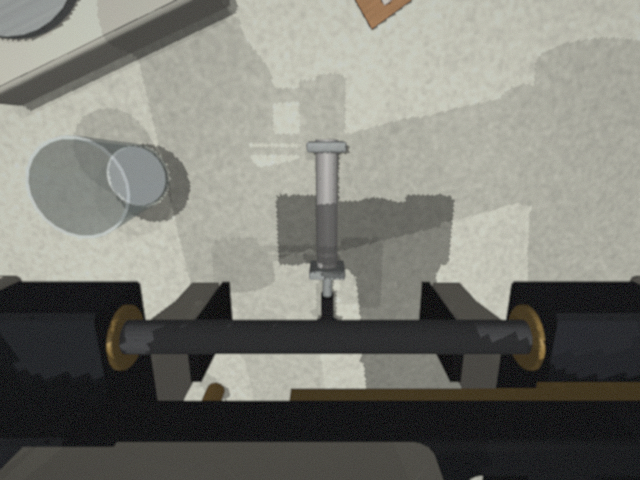

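```bash
python3 - <<'E'
from h import *
c=dict(np.load('w2.npz')); g=cv2.cvtColor(c['im'],cv2.COLOR_BGR2GRAY).astype(int)
for v in (165,180,195,225,240): # tube edges
    d=np.abs(np.diff(cv2.GaussianBlur(g.astype(np.float32),(3,3),0)[v,305:350])); print(v,[int(i)+305 for i in np.argsort(d)[-6:]])
print('col327',list(enumerate(g[136:160,327],136)));print(list(enumerate(g[258:300,333],258)), list(enumerate(g[258:300,316],258)))
m=plane(c,[[327.5,165],[327.5,240]],.019);print(m); d=m[0]-m[1]; yaw=np.arctan2(d[1],d[0]); print('yaw',yaw)
u=-np.array([np.cos(yaw),np.sin(yaw),0])
print('farcollar top',plane(c,[[327,142],[327,152]],.038)@u,'near',plane(c,[[327,263],[327,277]],.038)@u, 'tcp',c['p']@u, monitor.get_state()['eef_pos']@u)
E
```

```text
165 [313, 315, 337, 339, 314, 338]
180 [334, 339, 337, 314, 315, 338]
195 [335, 334, 317, 339, 337, 338]
225 [318, 333, 336, 314, 337, 315]
240 [341, 340, 336, 314, 337, 315]
col327 [(136, np.int64(173)), (137, np.int64(173)), (138, np.int64(169)), (139, np.int64(168)), (140, np.int64(164)), (141, np.int64(149)), (142, np.int64(138)), (143, np.int64(154)), (144, np.int64(160)), (145, np.int64(160)), (146, np.int64(158)), (147, np.int64(158)), (148, np.int64(155)), (149, np.int64(150)), (150, np.int64(145)), (151, np.int64(124)), (152, np.int64(127)), (153, np.int64(148)), (154, np.int64(176)), (155, np.int64(185)), (156, np.int64(182)), (157, np.int64(183)), (158, np.int64(185)), (159, np.int64(182))]
[(258, np.int64(84)), (259, np.int64(85)), (260, np.int64(85)), (261, np.int64(80)), (262, np.int64(82)), (263, np.int64(84)), (264, np.int64(86)), (265, np.int64(94)), (266, np.int64(92)), (267, np.int64(89)), (268, np.int64(77)), (269, np.int64(70)), (270, np.int64(71)), (271, np.int64(80)), (272, np.int64(85)), (273, np.int64(93)), (274, np.int64(103)), (275, np.int64(105)), (276, np
[... 943 characters left out ...]
8, np.int64(149)), (279, np.int64(160)), (280, np.int64(177)), (281, np.int64(190)), (282, np.int64(187)), (283, np.int64(178)), (284, np.int64(169)), (285, np.int64(169)), (286, np.int64(172)), (287, np.int64(167)), (288, np.int64(165)), (289, np.int64(167)), (290, np.int64(172)), (291, np.int64(170)), (292, np.int64(169)), (293, np.int64(171)), (294, np.int64(172)), (295, np.int64(176)), (296, np.int64(179)), (297, np.int64(179)), (298, np.int64(177)), (299, np.int64(169))]
[[ 0.45227361 -0.36433239  0.019     ]
 [ 0.48211042 -0.29145306  0.019     ]]
yaw -1.9593799106810494
farcollar top [-0.18861718 -0.17943115] near [-0.06775075 -0.05226298] tcp -0.19536147289279482 -0.12113667416729139
```

```bash
python3 - <<'E'
from h import *
c=dict(np.load('w2.npz')); yaw=-1.9594
u=-np.array([np.cos(yaw),np.sin(yaw),0]); a=plane(c,[[326.5,200]],.019)[0]
o=a+u*(-.119-a@u); print('origin',o)
delta([o[0],o[1],.06],yaw); delta([o[0],o[1],.005],yaw)
E
```

```text
origin [ 0.47096546 -0.32141199  0.019     ]
rot [-0.02  0.02  0.06] shift [-0.0021  0.0023  0.1807]
rot [-0.02  0.02  0.06] shift [-0.0021  0.0023  0.2357]
```

Emit:
{"op": "move_arm", "data": {
  "deltas": [
    [[0, 0, 0, -0.002, 0.002, 0.04, 0.07], [0, 0, 0, -0.002, 0.002, 0.08, 0.07], [0, 0, 0, -0.002, 0.002, 0.12, 0.07], [0, 0, 0, -0.002, 0.002, 0.155, 0.07], [0, 0, 0, -0.002, 0.002, 0.185, 0.07], [0, 0, 0, -0.002, 0.002, 0.21, 0.07], [0, 0, 0, -0.002, 0.002, 0.225, 0.07], [0, 0, 0, -0.002, 0.002, 0.235, 0.07], [0, 0, 0, -0.002, 0.002, 0.235, 0.07]]
  ]
}}

```text
t: 3.5
eef_pos: [0.4707, -0.3205, 0.0038]
ee_rot: [3.139, -0.0, -1.956]
force: [-0.1, -0.0, 0.3]
width: 0.0699
```

Emit:
{"op": "move_arm", "data": {
  "deltas": [
    [[0, 0, 0, 0, 0, 0, 0.01], [0, 0, 0, 0, 0, 0, 0.01], [0, 0, 0, 0, 0, 0, 0.01], [0, 0, 0, 0, 0, 0, 0.01], [0, 0, 0, 0, 0, 0, 0.01], [0, 0, 0, 0, 0, 0, 0.01], [0, 0, 0, 0, 0, 0, 0.01], [0, 0, 0, 0, 0, 0, 0.01]]
  ],
  "force": 45
}}

```text
t: 4.17
eef_pos: [0.4713, -0.3224, 0.0057]
ee_rot: [-3.141, 0.0, -1.959]
force: [0.8, 0.6, 1.5]
width: 0.0221
```

Emit:
{"op": "move_arm", "data": {
  "deltas": [
    [[0, 0, 0, 0, 0, -0.01, 0.01], [0, 0, 0, 0, 0, -0.03, 0.01], [0, 0, 0, 0, 0, -0.06, 0.01], [0, 0, 0, 0, 0, -0.09, 0.01], [0, 0, 0, 0, 0, -0.12, 0.01], [0, 0, 0, 0, 0, -0.15, 0.01], [0, 0, 0, 0, 0, -0.17, 0.01], [0, 0, 0, 0, 0, -0.175, 0.01], [0, 0, 0, 0, 0, -0.175, 0.01], [0, 0, 0, 0, 0, -0.175, 0.01]]
  ]
}}

```text
t: 5.0
eef_pos: [0.4704, -0.3218, 0.1796]
ee_rot: [3.14, 0.001, -1.959]
force: [-0.9, 0.2, -2.3]
width: 0.0205
```

```bash
python3 - <<'E'
from h import *
c=grab('wrist'); np.savez('w3.npz',**c); s=monitor.get_state(); print({k:s[k] for k in('eef_pos','ee_rot','force','moment')})
a=c['im']; b=cv2.resize(a[240:420,240:420],(480,480),interpolation=cv2.INTER_CUBIC)
cv2.imwrite('pics/w3.png',np.clip(b*1.5,0,255).astype(np.uint8))
delta([.5676,.0244,.18],np.radians(94.3)-np.pi)
E
```

```text
{'eef_pos': array([ 0.47005634, -0.32171385,  0.17892643]), 'ee_rot': array([ 3.13903068e+00,  3.62220893e-04, -1.95884682e+00]), 'force': array([-0.06054746, -0.32342143, -2.07488729]), 'moment': array([ 0.06865976, -0.06722703, -0.06095791])}
rot [  0.14   0.05 -26.53] shift [-0.3573  0.0407 -0.0008]
```

View pics/w3.png

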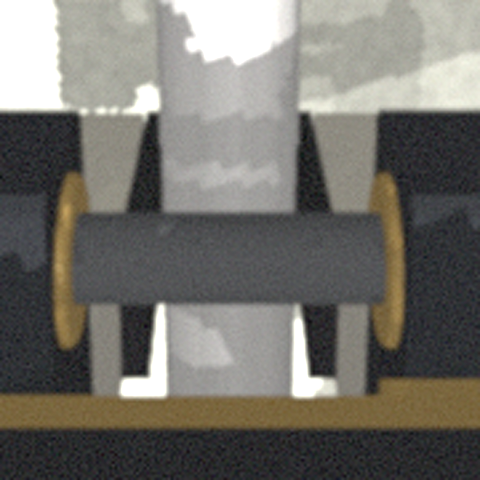

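```bash
python3 - <<'E'
from h import *
c=dict(np.load('w3.npz')); g=cv2.GaussianBlur(cv2.cvtColor(c['im'],cv2.COLOR_BGR2GRAY),(3,3),0).astype(np.float32)
s=[.47006,-.32171,.17893]; A=rot([3.13903,.00036,-1.95885])
f=lambda x,y,z: proj(c,s+A@np.array([x,y,z]))[0].round(1)
for x in (.060,.070,.072): print(x,'top',f(x,0,-.0335),'bot',f(x,0,.0045),'side',f(x,.019,-.0335),f(x,-.019,-.0335))
for x in (.02,.03,.04,.05): print('tube',x,f(x,.011,-.0145),f(x,-.011,-.0145))
for u in (310,327,345): print(u,[(v,int(g[v+1,u]-g[v-1,u])) for v in range(60,240) if abs(g[v+1,u]-g[v-1,u])>14])
for v in range(100,290,20): print(v,[(u,int(g[v,u+1]-g[v,u-1])) for u in range(285,370) if abs(g[v,u+1]-g[v,u-1])>22])
E
```

```text
0.06 top [323.2 175.7] bot [323.8 166.4] side [379.5 175.6] [267.  175.8]
0.07 top [323.2 145.1] bot [323.7 142.7] side [380.7 145.1] [265.7 145.2]
0.072 top [323.1 138.9] bot [323.7 137.9] side [380.9 138.8] [265.4 138.9]
tube 0.02 [350.2 267.7] [297.4 267.7]
tube 0.03 [350.6 244.7] [296.9 244.7]
tube 0.04 [351.  220.8] [296.3 220.9]
tube 0.05 [351.5 196.1] [295.8 196.2]
310 [(137, -17), (138, -30), (139, -22), (144, -29), (145, -39), (146, -21), (148, 29), (149, 28), (150, 23), (151, 17), (171, -23), (172, -39), (173, -37), (175, 24), (176, 42), (177, 37), (178, 21)]
327 [(137, -24), (138, -32), (140, 25), (141, 31), (142, 15), (144, -37), (145, -57), (146, -41), (148, 24), (149, 25), (150, 20), (151, 16), (171, -15), (172, -24), (173, -23), (175, 32), (176, 56), (177, 45), (178, 19)]
345 [(137, -24), (138, -36), (139, -23), (143, -15), (144, -29), (145, -27), (147, 31), (148, 38), (149, 30), (150, 24), (151, 19), (170, -20), (171, -29), (172, -30), (173, -24), (174, -20), (175, -17), (177, 19), (178, 33), (179, 31), (180, 20)]
100 []
120 []
140 [(295, -30), (296, -45), (297, -36), (353, 31), (354, 40), (355, 27)]
160 []
180 [(295, -26), (296, -59), (297, -63), (298, -24), (351, -28), (352, -25), (362, 30), (363, 50), (364, 45), (365, 23)]
200 [(296, -40), (297, -50), (298, -30), (350, -23), (351, -25), (361, 28), (362, 51), (363, 49), (364, 26)]
220 [(299, 24), (300, 25), (350, -23)]
240 [(300, 23), (350, -24)]
260 [(315, 42), (316, 50), (317, 34), (326, 23), (327, 24), (337, -24), (338, -24)]
280 [(288, 23), (289, 29), (290, 29), (298, -35), (299, -55), (300, -47), (351, 28), (352, 30)]
```

Emit:
{"op": "move_arm", "data": {
  "deltas": [
    [[0, 0, -2, -0.015, 0.002, -0.001, 0.01], [0, 0, -6, -0.045, 0.005, -0.001, 0.01], [0, 0, -9, -0.085, 0.01, -0.001, 0.01], [0, 0, -13, -0.125, 0.015, -0.001, 0.01], [0, 0, -16, -0.165, 0.02, -0.001, 0.01], [0, 0, -19, -0.205, 0.024, -0.001, 0.01], [0, 0, -22, -0.245, 0.028, -0.001, 0.01], [0, 0, -24, -0.285, 0.032, -0.001, 0.01], [0, 0, -26, -0.32, 0.036, -0.001, 0.01], [0, 0, -26.5, -0.345, 0.04, -0.001, 0.01], [0, 0, -26.5, -0.357, 0.041, -0.001, 0.01], [0, 0, -26.5, -0.357, 0.041, -0.001, 0.01]]
  ]
}}

```text
t: 6.05
eef_pos: [0.568, 0.0259, 0.1795]
ee_rot: [3.139, -0.001, -1.493]
force: [0.1, -0.2, -2.3]
width: 0.0214
```

```bash
python3 - <<'E'
from h import *
delta([.5676,.0244,.075],np.radians(94.3)-np.pi);s=monitor.get_state(); print({k:s[k] for k in('t','eef_pos','ee_rot','force','moment')})
E
```

```text
rot [ 0.17 -0.04  0.13] shift [0.0014 0.0002 0.1045]
{'t': 6.05, 'eef_pos': array([0.56795863, 0.02590266, 0.17945317]), 'ee_rot': array([ 3.13866729e+00, -6.14018429e-04, -1.49346800e+00]), 'force': array([ 0.06866622, -0.16770483, -2.33213437]), 'moment': array([-0.02055957, -0.07252608,  0.03688371])}
```

Emit:
{"op": "move_arm", "data": {
  "deltas": [
    [[0, 0, 0, 0.001, 0, 0.02, 0.01], [0, 0, 0, 0.001, 0, 0.05, 0.01], [0, 0, 0, 0.001, 0, 0.08, 0.01], [0, 0, 0, 0.001, 0, 0.1, 0.01], [0, 0, 0, 0.001, 0, 0.105, 0.01], [0, 0, 0, 0.001, 0, 0.105, 0.01], [0, 0, 0, 0.001, 0, 0.105, 0.01]]
  ]
}}

```text
t: 6.63
eef_pos: [0.5683, 0.0221, 0.0768]
ee_rot: [3.141, -0.001, -1.496]
force: [0.2, -0.2, -1.2]
width: 0.0209
```

```bash
python3 - <<'E'
from h import *
s=monitor.get_state(); print({k:s[k] for k in('t','eef_pos','ee_rot','force','moment')})
c=grab('scene'); np.savez('s2.npz',**c)
t=grab('top'); np.savez('t2.npz',**t)
a=cv2.resize(c['im'][180:290,265:385],None,fx=4,fy=4,interpolation=cv2.INTER_CUBIC)
cv2.imwrite('pics/s2.png',np.clip(a*1.4,0,255).astype(np.uint8))
E
```

```text
{'t': 6.6333, 'eef_pos': array([0.5683151 , 0.02210379, 0.07678753]), 'ee_rot': array([ 3.14110664e+00, -5.32239256e-04, -1.49636396e+00]), 'force': array([ 0.15372137, -0.16759822, -1.17745935]), 'moment': array([ 0.05698212, -0.09174359, -0.01517807])}
```

View pics/s2.png

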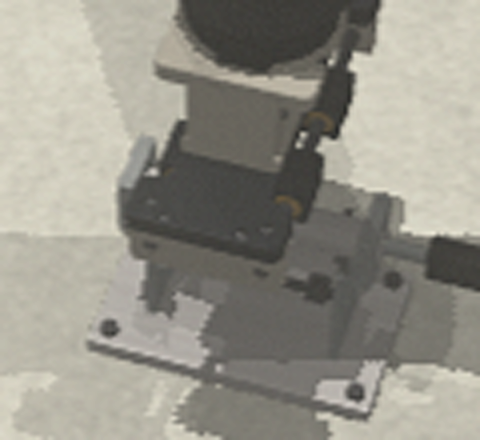

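Emit:
{"op": "move_arm", "data": {
  "deltas": [
    [[0, 0, 0, -0.001, 0, 0.006, 0.01], [0, 0, 0, -0.001, 0, 0.012, 0.01], [0, 0, 0, -0.001, 0, 0.017, 0.01], [0, 0, 0, -0.001, 0, 0.021, 0.01], [0, 0, 0, -0.001, 0, 0.025, 0.01], [0, 0, 0, -0.001, 0, 0.028, 0.01]]
  ]
}}

```text
t: 7.23
eef_pos: [0.5686, 0.024, 0.0482]
ee_rot: [-3.141, 0.0, -1.496]
force: [2.4, -0.1, -1.2]
width: 0.021
```

```bash
python3 - <<'E'
from h import *
for i in range(3):
    s=monitor.get_state(); print({k:s[k].round(4) for k in('eef_pos','ee_rot','force','moment')},s['t'],s['width']); c=grab('scene')
E
```

```text
{'eef_pos': array([0.5686, 0.024 , 0.0482]), 'ee_rot': array([-3.1406e+00,  2.0000e-04, -1.4956e+00]), 'force': array([ 2.4428, -0.0758, -1.2451]), 'moment': array([ 0.1636, -1.0312,  0.0377])} 7.2333 0.02098199344701693
{'eef_pos': array([0.568 , 0.0239, 0.0475]), 'ee_rot': array([ 3.1412e+00,  1.0000e-04, -1.4959e+00]), 'force': array([ 2.1684, -0.2884, -3.7374]), 'moment': array([ 0.2649, -0.8875,  0.0435])} 7.2833 0.021280625550258784
{'eef_pos': array([0.5677, 0.0238, 0.0476]), 'ee_rot': array([ 3.1406, -0.    , -1.4959]), 'force': array([ 2.702 ,  0.4737, -5.4513]), 'moment': array([ 0.4231, -0.8472,  0.0454])} 7.3333 0.02082183284081705
```

Emit:
{"op": "move_arm", "data": {
  "deltas": [
    [[0, 0, 0, 0, 0, 0.004, 0.01], [0, 0, 0, 0, 0, 0.008, 0.01], [0, 0, 0, 0, 0, 0.011, 0.01], [0, 0, 0, 0, 0, 0.013, 0.01], [0, 0, 0, 0, 0, 0.0145, 0.01], [0, 0, 0, 0, 0, 0.0145, 0.01], [0, 0, 0, 0, 0, 0.0145, 0.01]]
  ]
}}

```text
t: 7.97
eef_pos: [0.5673, 0.0234, 0.0344]
ee_rot: [3.14, -0.0, -1.496]
force: [-2.9, 0.1, 5.3]
width: 0.0209
```

```bash
python3 - <<'E'
from h import *
for i in range(3):
    s=monitor.get_state(); print({k:s[k].round(4) for k in('eef_pos','ee_rot','force','moment')},s['t'],s['width']); c=grab('scene')
E
```

```text
{'eef_pos': array([0.5673, 0.0234, 0.0344]), 'ee_rot': array([ 3.1402e+00, -5.0000e-04, -1.4958e+00]), 'force': array([-2.9083,  0.0538,  5.2999]), 'moment': array([0.0657, 1.2811, 0.0224])} 7.9667 0.020917079513540972
{'eef_pos': array([0.5673, 0.0234, 0.0344]), 'ee_rot': array([ 3.1403e+00, -4.0000e-04, -1.4958e+00]), 'force': array([-2.9332, -0.0197,  5.4351]), 'moment': array([ 0.082 ,  1.2397, -0.0045])} 8.0167 0.021057837911451587
{'eef_pos': array([0.5673, 0.0234, 0.0344]), 'ee_rot': array([ 3.1403e+00, -4.0000e-04, -1.4958e+00]), 'force': array([-3.128 ,  0.4188,  5.8568]), 'moment': array([0.1407, 1.2123, 0.038 ])} 8.0667 0.02080199279639672
```

Emit:
{"op": "move_arm", "data": {
  "deltas": [
    [[0, 0, 0, 0, 0, 0.001, 0.01], [0, 0, 0, 0, 0, 0.0015, 0.01], [0, 0, 0, 0, 0, 0.002, 0.01], [0, 0, 0, 0, 0, 0.002, 0.01]]
  ]
}}

```text
t: 8.45
eef_pos: [0.5674, 0.0235, 0.0341]
ee_rot: [3.141, -0.001, -1.495]
force: [-9.9, 1.1, 22.7]
width: 0.0208
```

```bash
python3 - <<'E'
from h import *
for i in range(2):
    s=monitor.get_state(); print({k:s[k].round(4) for k in('eef_pos','ee_rot','force','moment')},s['t'],s['width']); c=grab('scene')
np.savez('s3.npz',**c); t=grab('top'); np.savez('t3.npz',**t)
A=rot(s['ee_rot'])
# expected seat height visible? collars in scene vs predicted for axis z=.048
cr=np.radians(94.3); ux=np.array([np.cos(cr),np.sin(cr),0]); O=np.array([.568,.024,.048])
for x in(.07,.072,.095,.129,.134): print(x,proj(c,O+ux*x).round(1),proj(t,O+ux*x).round(1))
b=cv2.resize(c['im'][200:290,275:405],None,fx=6,fy=6,interpolation=cv2.INTER_CUBIC)
cv2.imwrite('pics/s3.png',np.clip(b*1.4,0,255).astype(np.uint8))
E
```

```text
{'eef_pos': array([0.5674, 0.0235, 0.0341]), 'ee_rot': array([ 3.1410e+00, -6.0000e-04, -1.4952e+00]), 'force': array([-9.8834,  1.0866, 22.6853]), 'moment': array([ 0.3888,  3.548 , -0.0735])} 8.45 0.020763466090309532
{'eef_pos': array([0.5674, 0.0234, 0.0341]), 'ee_rot': array([ 3.1410e+00, -6.0000e-04, -1.4953e+00]), 'force': array([-9.6432,  0.9361, 22.245 ]), 'moment': array([ 0.4237,  3.5356, -0.0517])} 8.5 0.02128162450871161
0.07 [[360.1 253.5]] [[276.1 226.6]]
0.072 [[361.1 253.7]] [[275.2 226.6]]
0.095 [[371.5 256.3]] [[264.9 227.2]]
0.129 [[387.  260.2]] [[249.6 228. ]]
0.134 [[389.3 260.8]] [[247.3 228.1]]
```

View pics/s3.png

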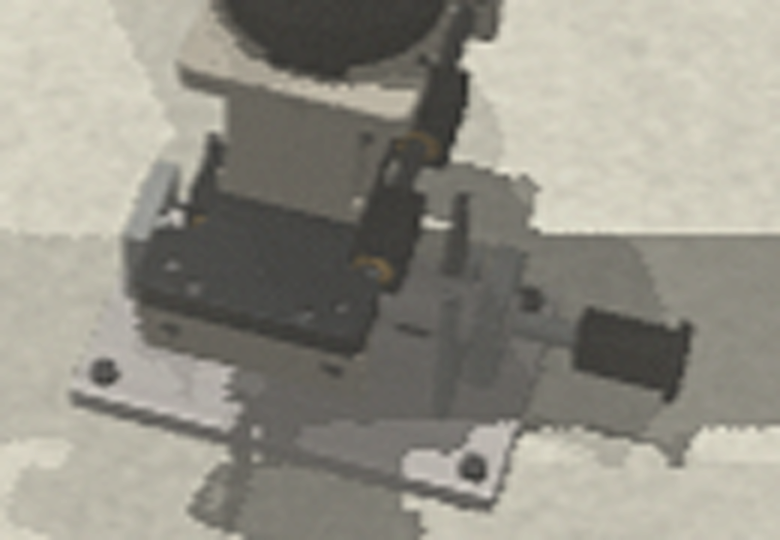

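Emit:
{"op": "move_arm", "data": {
  "deltas": [
    [[0, 0, 0, 0, 0.0005, -0.001, 0.01], [0, 0, 0, 0, 0.001, -0.001, 0.01], [0, 0, 0, 0, 0.001, -0.001, 0.01], [0, 0, 0, 0, 0.001, 0, 0.01], [0, 0, 0, 0, 0.001, 0.0003, 0.01], [0, 0, 0, 0, 0.001, 0.0003, 0.01], [0, 0, 0, 0, 0.001, 0.0003, 0.01]]
  ]
}}

```text
t: 9.18
eef_pos: [0.5673, 0.0235, 0.0341]
ee_rot: [-3.14, -0.0, -1.495]
force: [-7.7, -1.2, 21.6]
width: 0.0207
```

```bash
python3 - <<'E'
from h import *
for i in range(2):
    s=monitor.get_state(); print({k:s[k].round(4) for k in('eef_pos','ee_rot','force','moment')},s['t'],s['width']); c=grab('wrist')
np.savez('w4.npz',**c)
cv2.imwrite('pics/w4.png',c['im'])
E
```

```text
{'eef_pos': array([0.5673, 0.0235, 0.0341]), 'ee_rot': array([-3.1404e+00, -5.0000e-04, -1.4950e+00]), 'force': array([-7.6849, -1.2013, 21.5841]), 'moment': array([ 0.0857,  2.6876, -0.0396])} 9.1833 0.020749406304739235
{'eef_pos': array([0.5673, 0.0234, 0.0341]), 'ee_rot': array([-3.1404e+00, -5.0000e-04, -1.4950e+00]), 'force': array([-6.8964, -1.2426, 22.1156]), 'moment': array([ 0.0884,  2.6755, -0.0324])} 9.2333 0.020620272650229064
```

View pics/w4.png

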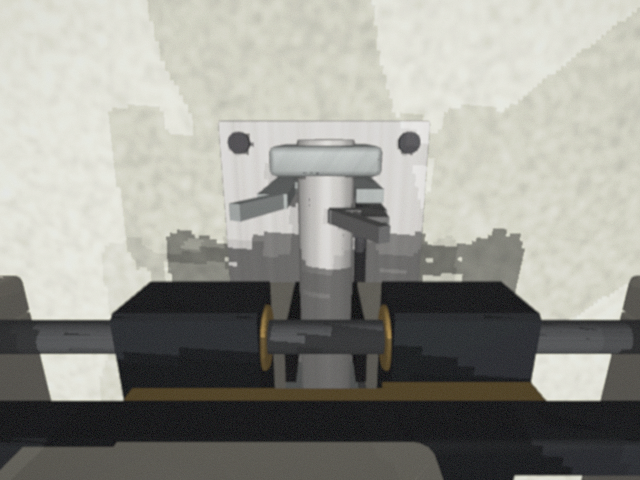

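The wrist view shows the jaw nose at (330,212) reaching over the tube's middle, and the collar at (325,160) outside the fork. So the ejector is seated and the jaw is shut. Next I unload the tube and release it.

Emit:
{"op": "move_arm", "data": {
  "deltas": [
    [[0, 0, 0, 0, 0, -0.001, 0.01], [0, 0, 0, 0, 0, -0.0015, 0.05], [0, 0, 0, 0, 0, -0.0015, 0.05], [0, 0, 0, 0, 0, -0.0015, 0.05], [0, 0, 0, 0, 0, -0.0015, 0.05], [0, 0, 0, 0, 0, -0.0015, 0.05], [0, 0, 0, 0, 0, -0.02, 0.05], [0, 0, 0, 0, 0, -0.05, 0.05], [0, 0, 0, 0, 0, -0.08, 0.05], [0, 0, 0, 0, 0, -0.1, 0.05], [0, 0, 0, 0, 0, -0.1, 0.05]]
  ]
}}

```text
t: 10.2
eef_pos: [0.5698, 0.0243, 0.1363]
ee_rot: [-3.135, 0.001, -1.495]
force: [0.9, 0.1, -0.2]
width: 0.0498
```

```bash
python3 - <<'E'
from h import *
s=monitor.get_state(); print({k:s[k].round(4) for k in('eef_pos','ee_rot','force','moment')},s['t'],s['width'])
c=grab('wrist','w5.png'); np.savez('w5.npz',**c)
cr=np.radians(94.3); ux=np.array([np.cos(cr),np.sin(cr),0]); O=np.array([.5675,.0237,.048])
uy=np.array([-ux[1],ux[0],0])
for x in(-.072,-.06,.06,.07): print(x,proj(c,[O+ux*x+uy*.011,O+ux*x-uy*.011,O+ux*x+[0,0,.019]]).round(1))
P=O+ux*.114; delta([P[0],P[1],.134],cr-np.pi); delta([P[0],P[1],.032],cr-np.pi)
E
```

```text
{'eef_pos': array([0.5698, 0.0243, 0.1363]), 'ee_rot': array([-3.1345e+00,  1.0000e-03, -1.4949e+00]), 'force': array([ 0.9015,  0.0539, -0.1908]), 'moment': array([ 0.0804, -0.1188,  0.0266])} 10.2 0.04980533982038694
-0.072 [[346.3 135.4]
 [312.1 135.4]
 [329.3 135.5]]
-0.06 [[346.  154.5]
 [312.2 154.5]
 [329.2 156.2]]
0.06 [[343.6 320.7]
 [313.9 320.6]
 [328.8 333.9]]
0.07 [[343.4 332.7]
 [314.  332.6]
 [328.8 346.7]]
rot [-0.26  0.06  0.01] shift [-1.136e-01  1.100e-03  1.000e-04]
rot [-0.26  0.06  0.01] shift [-0.1135  0.0015  0.1021]
```

View pics/w5.png

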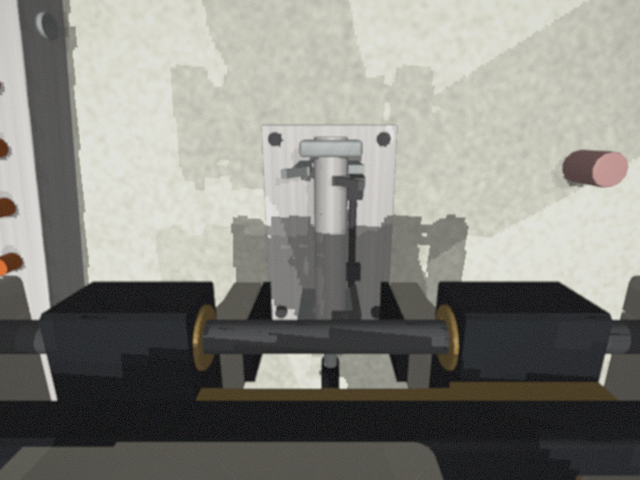

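Emit:
{"op": "move_arm", "data": {
  "deltas": [
    [[0, 0, 0, -0.035, 0, 0, 0.05], [0, 0, 0, -0.07, 0, 0, 0.05], [0, 0, 0, -0.1, 0.001, 0, 0.05], [0, 0, 0, -0.114, 0.001, 0, 0.05], [0, 0, 0, -0.114, 0.001, 0, 0.05], [0, 0, 0, -0.114, 0.001, 0, 0.05]]
  ]
}}

```text
t: 10.75
eef_pos: [0.5569, 0.1376, 0.1306]
ee_rot: [3.14, -0.001, -1.494]
force: [0.4, 0.3, -0.6]
width: 0.0501
```

```bash
python3 - <<'E'
from h import *
for i in range(2):
    s=monitor.get_state(); print({k:s[k].round(4) for k in('eef_pos','ee_rot','force','moment')},s['t'],s['width']); c=grab('wrist')
np.savez('w6.npz',**c)
cr=np.radians(94.3); ux=np.array([np.cos(cr),np.sin(cr),0]); O=np.array([.5675,.0237,.048]); uy=np.array([-ux[1],ux[0],0])
P=O+ux*.114; delta([P[0],P[1],.032],cr-np.pi)
for x in (.06,.07,.072,.095,.129,.134): print(x,proj(c,[O+ux*x,O+ux*x+[0,0,.011],O+ux*x+[0,0,.019],O+ux*x+uy*.007+[0,0,.011],O+ux*x-uy*.007+[0,0,.011]]).round(0).tolist())
b=cv2.resize(c['im'][150:400,220:440],None,fx=2.3,fy=2.3,interpolation=cv2.INTER_CUBIC); cv2.imwrite('pics/w6.png',np.clip(b*1.5,0,255).astype(np.uint8))
E
```

```text
{'eef_pos': array([0.5569, 0.1376, 0.1306]), 'ee_rot': array([ 3.1398e+00, -8.0000e-04, -1.4942e+00]), 'force': array([ 0.4117,  0.3249, -0.5831]), 'moment': array([ 0.0399, -0.0272, -0.0364])} 10.75 0.050081728499782166
{'eef_pos': array([0.557 , 0.1369, 0.1307]), 'ee_rot': array([ 3.1400e+00, -7.0000e-04, -1.4953e+00]), 'force': array([0.4704, 0.8724, 0.0917]), 'moment': array([ 0.0169, -0.0862, -0.0302])} 10.8 0.049638064944501466
rot [ 0.08 -0.04 -0.02] shift [-0.0008 -0.002   0.0989]
0.06 [[321.0, 166.0], [321.0, 167.0], [321.0, 169.0], [333.0, 167.0], [310.0, 167.0]]
0.07 [[321.0, 182.0], [321.0, 184.0], [321.0, 185.0], [333.0, 184.0], [310.0, 184.0]]
0.072 [[321.0, 185.0], [321.0, 187.0], [321.0, 189.0], [333.0, 187.0], [310.0, 187.0]]
0.095 [[322.0, 219.0], [321.0, 223.0], [321.0, 226.0], [332.0, 223.0], [310.0, 223.0]]
0.129 [[322.0, 267.0], [322.0, 273.0], [321.0, 277.0], [332.0, 273.0], [311.0, 273.0]]
0.134 [[322.0, 274.0], [322.0, 280.0], [322.0, 284.0], [332.0, 280.0], [311.0, 280.0]]
```

View pics/w6.png

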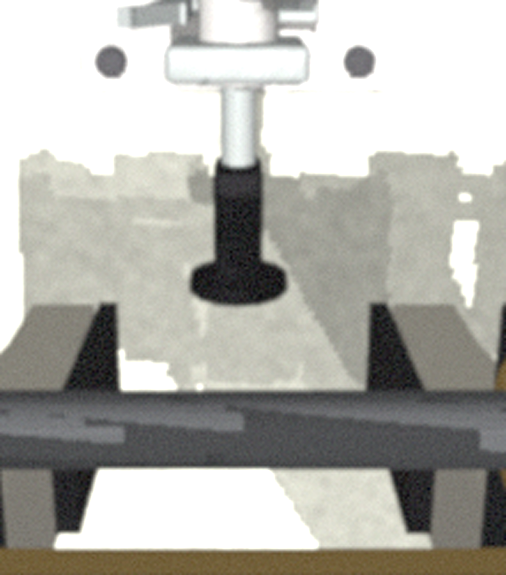

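Emit:
{"op": "move_arm", "data": {
  "deltas": [
    [[0, 0, 0, -0.001, 0, 0.025, 0.05], [0, 0, 0, -0.001, 0, 0.055, 0.05], [0, 0, 0, -0.001, 0, 0.08, 0.05], [0, 0, 0, -0.001, 0, 0.094, 0.05], [0, 0, 0, -0.001, 0, 0.099, 0.05], [0, 0, 0, -0.001, 0, 0.099, 0.05], [0, 0, 0, -0.001, 0, 0.099, 0.005], [0, 0, 0, -0.001, 0, 0.099, 0.005], [0, 0, 0, -0.001, 0, 0.099, 0.005], [0, 0, 0, -0.001, 0, 0.099, 0.005], [0, 0, 0, -0.001, 0, 0.099, 0.005], [0, 0, 0, -0.001, 0, 0.099, 0.005]]
  ],
  "force": 40
}}

```text
t: 11.85
eef_pos: [0.5577, 0.1384, 0.0332]
ee_rot: [-3.141, 0.0, -1.496]
force: [-0.6, -0.3, -0.3]
width: 0.0156
```

```bash
python3 - <<'E'
from h import *
for i in range(3):
    s=monitor.get_state(); print({k:s[k].round(4) for k in('eef_pos','ee_rot','force','moment')},s['t'],s['width']); c=grab('wrist')
np.savez('w7.npz',**c)
E
```

```text
{'eef_pos': array([0.5577, 0.1384, 0.0332]), 'ee_rot': array([-3.1408e+00,  4.0000e-04, -1.4958e+00]), 'force': array([-0.6164, -0.2861, -0.284 ]), 'moment': array([ 0.069 , -0.0332,  0.0162])} 11.85 0.015593397748609735
{'eef_pos': array([0.5579, 0.1386, 0.0332]), 'ee_rot': array([-3.1404e+00,  4.0000e-04, -1.4954e+00]), 'force': array([1.4212, 0.3601, 1.1319]), 'moment': array([-0.2023, -0.5439,  0.1406])} 11.9 0.013726027309231932
{'eef_pos': array([0.558 , 0.1385, 0.0331]), 'ee_rot': array([-3.1404e+00,  3.0000e-04, -1.4954e+00]), 'force': array([1.1985, 0.0248, 0.3277]), 'moment': array([ 0.0232, -0.4309,  0.1316])} 11.95 0.013573389940694102
```

Emit:
{"op": "move_arm", "data": {
  "deltas": [
    [[0, 0, 0, -0.004, 0, 0, 0.005], [0, 0, 0, -0.01, 0, 0, 0.005], [0, 0, 0, -0.016, 0, 0, 0.005], [0, 0, 0, -0.022, 0, 0, 0.005], [0, 0, 0, -0.028, 0, 0, 0.005], [0, 0, 0, -0.034, 0, 0, 0.005], [0, 0, 0, -0.038, 0, 0, 0.005], [0, 0, 0, -0.042, 0, 0, 0.005], [0, 0, 0, -0.044, 0, 0, 0.005], [0, 0, 0, -0.044, 0, 0, 0.005], [0, 0, 0, -0.044, 0, 0, 0.005]]
  ]
}}

```text
t: 12.92
eef_pos: [0.5543, 0.1816, 0.0328]
ee_rot: [3.141, -0.002, -1.495]
force: [4.8, -8.6, 2.3]
width: 0.0136
```

```bash
python3 - <<'E'
from h import *
for i in range(3):
    s=monitor.get_state(); print({k:s[k].round(4) for k in('eef_pos','ee_rot','force','moment')},s['t'],s['width']); c=grab('wrist')
np.savez('w8.npz',**c)
g=cv2.cvtColor(c['im'],cv2.COLOR_BGR2GRAY)
b=cv2.resize(c['im'][60:300,210:450],None,fx=2.4,fy=2.4,interpolation=cv2.INTER_CUBIC); cv2.imwrite('pics/w8.png',np.clip(b*1.2,0,255).astype(np.uint8))
E
```

```text
{'eef_pos': array([0.5543, 0.1816, 0.0328]), 'ee_rot': array([ 3.1412e+00, -1.7000e-03, -1.4952e+00]), 'force': array([ 4.7584, -8.5635,  2.2719]), 'moment': array([-2.8089, -1.6503,  0.1568])} 12.9167 0.013627962859016162
{'eef_pos': array([0.5543, 0.1815, 0.0327]), 'ee_rot': array([ 3.1412e+00, -1.7000e-03, -1.4954e+00]), 'force': array([ 3.738 , -8.3457,  3.3846]), 'moment': array([-2.8619, -1.6937,  0.1687])} 12.9667 0.013808799954650973
{'eef_pos': array([0.5543, 0.1815, 0.0327]), 'ee_rot': array([ 3.1412e+00, -1.6000e-03, -1.4955e+00]), 'force': array([ 3.7404, -8.3121,  2.557 ]), 'moment': array([-2.7485, -1.6309,  0.1638])} 13.0167 0.013727558669813004
```

View pics/w8.png

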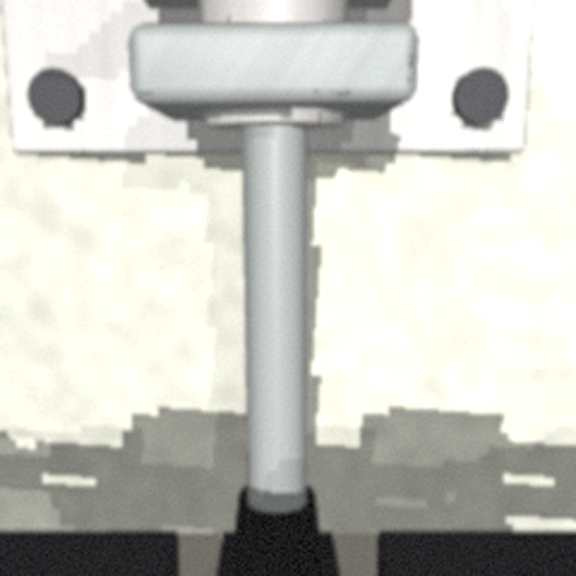

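```bash
python3 - <<'E'
from h import *
c=dict(np.load('w8.npz')); cr=np.radians(94.3); ux=np.array([np.cos(cr),np.sin(cr),0]); O=np.array([.5675,.0237,0])
g=cv2.cvtColor(c['im'],cv2.COLOR_BGR2GRAY).astype(int)
print(list(zip(range(104,118),g[104:118,325]))); print(list(zip(range(258,276),g[258:276,325])))
for v in (111,112,113): print('mouth',v,(plane(c,[[325,v]],.053)[0]-O)@ux)
for v in (268,271,273): print('block',v,(plane(c,[[325,v]],.053)[0]-O)@ux)
for v in (60+30/2.4,60+82/2.4): print('collar top',(plane(c,[[325,v]],.067)[0]-O)@ux)
E
```

```text
[(104, np.int64(93)), (105, np.int64(105)), (106, np.int64(121)), (107, np.int64(149)), (108, np.int64(180)), (109, np.int64(189)), (110, np.int64(159)), (111, np.int64(131)), (112, np.int64(159)), (113, np.int64(177)), (114, np.int64(185)), (115, np.int64(183)), (116, np.int64(185)), (117, np.int64(185))]
[(258, np.int64(160)), (259, np.int64(160)), (260, np.int64(158)), (261, np.int64(160)), (262, np.int64(161)), (263, np.int64(157)), (264, np.int64(153)), (265, np.int64(128)), (266, np.int64(99)), (267, np.int64(89)), (268, np.int64(90)), (269, np.int64(90)), (270, np.int64(93)), (271, np.int64(89)), (272, np.int64(88)), (273, np.int64(68)), (274, np.int64(43)), (275, np.int64(18))]
mouth 111 0.07732177281116935
mouth 112 0.0776575236768036
mouth 113 0.07799374462094186
block 268 0.13649189039122978
block 271 0.1377649175456494
block 273 0.13861694757530166
collar top 0.06684270085979625
collar top 0.07313514992542007
```

Emit:
{"op": "move_arm", "data": {
  "deltas": [
    [[0, 0, 0, -0.002, 0, 0, 0.005], [0, 0, 0, -0.004, 0, 0, 0.005], [0, 0, 0, -0.006, 0, 0, 0.005], [0, 0, 0, -0.007, 0, 0, 0.005], [0, 0, 0, -0.007, 0, 0, 0.005], [0, 0, 0, -0.007, 0, 0, 0.005]]
  ]
}}

```text
t: 13.57
eef_pos: [0.5537, 0.1882, 0.0327]
ee_rot: [3.141, -0.002, -1.495]
force: [4.2, -9.1, 2.9]
width: 0.0141
```

```bash
python3 - <<'E'
from h import *
for i in range(2):
    s=monitor.get_state(); print({k:s[k].round(4) for k in('eef_pos','ee_rot','force','moment')},s['t'],s['width']); c=grab('wrist')
np.savez('w9.npz',**c); cr=np.radians(94.3); ux=np.array([np.cos(cr),np.sin(cr),0]); O=np.array([.5675,.0237,0])
g=cv2.cvtColor(c['im'],cv2.COLOR_BGR2GRAY).astype(int)
for v in list(range(75,105))+list(range(260,277)): print(v,g[v,325],((plane(c,[[325,v]],.053)[0]-O)@ux).round(4),end=' | ')
b=cv2.resize(c['im'][40:160,250:400],None,fx=4,fy=4,interpolation=cv2.INTER_CUBIC); cv2.imwrite('pics/w9.png',b)
E
```

```text
{'eef_pos': array([0.5537, 0.1882, 0.0327]), 'ee_rot': array([ 3.1409e+00, -2.0000e-03, -1.4955e+00]), 'force': array([ 4.2444, -9.0648,  2.9043]), 'moment': array([-3.1909, -1.8247,  0.1601])} 13.5667 0.014140058405825863
{'eef_pos': array([0.5537, 0.1882, 0.0327]), 'ee_rot': array([ 3.1409e+00, -2.0000e-03, -1.4955e+00]), 'force': array([ 4.6769, -9.4879,  1.5825]), 'moment': array([-3.2291, -1.7389,  0.1703])} 13.6167 0.013926932856417664
75 160 0.0722 | 76 149 0.0726 | 77 138 0.0729 | 78 125 0.0732 | 79 104 0.0735 | 80 87 0.0738 | 81 80 0.0742 | 82 84 0.0745 | 83 102 0.0748 | 84 113 0.0751 | 85 127 0.0755 | 86 148 0.0758 | 87 181 0.0761 | 88 182 0.0764 | 89 146 0.0768 | 90 105 0.0771 | 91 86 0.0774 | 92 85 0.0777 | 93 84 0.0781 | 94 84 0.0784 | 95 84 0.0787 | 96 82 0.079 | 97 85 0.0794 | 98 112 0.0797 | 99 159 0.08 | 100 183 0.0804 | 101 189 0.0807 | 102 188 0.081 | 103 186 0.0814 | 104 185 0.0817 | 260 158 0.1398 | 261 160 0.1402 | 262 159 0.1407 | 263 160 0.1411 | 264 161 0.1415 | 265 160 0.1419 | 266 159 0.1423 | 267 148 0.1428 | 268 122 0.1432 | 269 94 0.1436 | 270 94 0.144 | 271 92 0.1445 | 272 86 0.1449 | 273 64 0.1453 | 274 45 0.1457 | 275 23 0.1462 | 276 16 0.1466 |
```

View pics/w9.png

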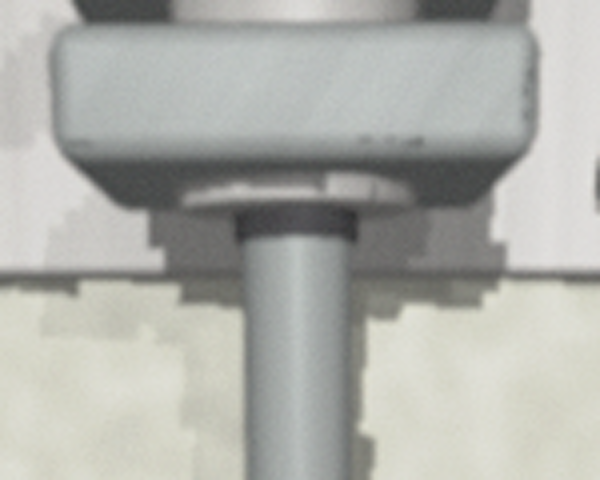

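The ring spans rows 89.5–98.6. About 2.9 mm of its 6 mm shows outside the mouth, so it is on the mark. I'll ease the small sideways and downward load on the paddle and check the seat.

Emit:
{"op": "move_arm", "data": {
  "deltas": [
    [[0, 0, 0, 0, -0.0003, -0.0002, 0.005], [0, 0, 0, 0, -0.0007, -0.0004, 0.005], [0, 0, 0, 0, -0.0007, -0.0004, 0.005], [0, 0, 0, 0, -0.0007, -0.0004, 0.005], [0, 0, 0, 0, -0.0007, -0.0004, 0.005]]
  ]
}}

```text
t: 14.08
eef_pos: [0.5538, 0.1879, 0.0328]
ee_rot: [3.14, -0.002, -1.496]
force: [2.6, -9.2, 1.6]
width: 0.0136
```

```bash
python3 - <<'E'
from h import *
for i in range(3):
    s=monitor.get_state(); print({k:s[k].round(4) for k in('eef_pos','ee_rot','force','moment')},s['t'],s['width']); c=grab('wrist' if i<2 else 'scene')
    if i==1: w=c
cr=np.radians(94.3); ux=np.array([np.cos(cr),np.sin(cr),0]); O=np.array([.5675,.0237,0])
g=cv2.cvtColor(w['im'],cv2.COLOR_BGR2GRAY).astype(int)
for v in list(range(84,102)): print(v,g[v,325],((plane(w,[[325,v]],.053)[0]-O)@ux).round(4),end=' | ')
b=cv2.resize(c['im'][200:300,275:405],None,fx=6,fy=6,interpolation=cv2.INTER_CUBIC)
cv2.imwrite('pics/s4.png',np.clip(b*1.4,0,255).astype(np.uint8))
E
```

```text
{'eef_pos': array([0.5538, 0.1879, 0.0328]), 'ee_rot': array([ 3.1398e+00, -2.4000e-03, -1.4959e+00]), 'force': array([ 2.5724, -9.193 ,  1.5589]), 'moment': array([-3.1924, -1.4025,  0.1404])} 14.0833 0.013606617498381797
{'eef_pos': array([0.5538, 0.1879, 0.0328]), 'ee_rot': array([ 3.1399e+00, -2.4000e-03, -1.4959e+00]), 'force': array([  2.9259, -10.421 ,   2.057 ]), 'moment': array([-3.2153, -1.4125,  0.185 ])} 14.1333 0.013424095758660748
{'eef_pos': array([0.5538, 0.1879, 0.0328]), 'ee_rot': array([ 3.1398e+00, -2.4000e-03, -1.4959e+00]), 'force': array([ 3.548 , -9.7734,  1.7093]), 'moment': array([-3.1772, -1.3803,  0.1532])} 14.1833 0.013997745751778787
84 97 0.0749 | 85 115 0.0752 | 86 125 0.0755 | 87 148 0.0759 | 88 172 0.0762 | 89 174 0.0765 | 90 141 0.0768 | 91 100 0.0772 | 92 82 0.0775 | 93 83 0.0778 | 94 81 0.0781 | 95 82 0.0785 | 96 84 0.0788 | 97 88 0.0791 | 98 116 0.0795 | 99 160 0.0798 | 100 184 0.0801 | 101 190 0.0805 |
```

View pics/s4.png

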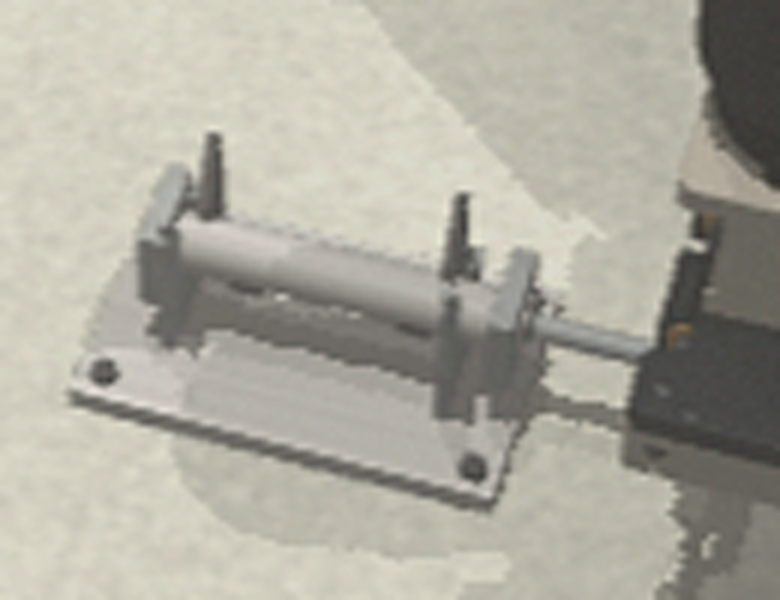

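```bash
python3 - <<'E'
from h import *
c=dict(np.load('s3.npz'))
cr=np.radians(94.3); ux=np.array([np.cos(cr),np.sin(cr),0]); uy=np.array([-ux[1],ux[0],0]); O=np.array([.5675,.0237,.048])+.005*ux
f=lambda P:((proj(c,P)-[275,200])*6).round(0).tolist()
for x in(-.07,-.06,.06,.07): print(x,f([O+ux*x+s*uy*.019+[0,0,z] for s in(-1,1) for z in(.019,-.019)]))
Z=np.array([0,0,.011]);print('tube top',f([O-ux*.05+Z,O+ux*.045+Z]))
B=O-.005*ux-[0,0,.036]
print('bolts',f([B+sx*.07*ux-.04*uy for sx in(-1,1)]))
E
```

```text
-0.07 [[135.0, 235.0], [137.0, 301.0], [169.0, 158.0], [169.0, 225.0]]
-0.06 [[162.0, 242.0], [163.0, 308.0], [195.0, 165.0], [195.0, 231.0]]
0.06 [[486.0, 324.0], [480.0, 389.0], [514.0, 244.0], [507.0, 309.0]]
0.07 [[514.0, 331.0], [507.0, 396.0], [541.0, 250.0], [534.0, 316.0]]
tube top [[205.0, 224.0], [458.0, 287.0]]
bolts [[106.0, 370.0], [476.0, 465.0]]
```

```bash
python3 -c "
from station import arm; print(arm.job_done())"
```

```text
the job is handed in; nothing more can be done
None
```

I handed the job in at about 14.2 s. The ejector is seated under the shut jaw, and the gripper still holds the paddle with the rod drawn to its mark. No verdict was reported.

**What I did:** I gripped the ejector at mid-tube, carried it level to the cradle, and pressed it straight down into the forks with up to about 22 N. I then let go, gripped the paddle at 40 N and drew the rod out along the cradle's axis.

**Last checks:**
- **Ring at the mouth:** about 2.8 mm of the 6 mm ring shows outside the mouth, which puts the rod at about 44.8 mm. The position of the paddle block gave 45.3 mm (target 45). The pull was about 9–10 N, against 9.8 N expected.
- **Seat:** in the last scene picture both collars match their predicted seated, level positions to within about 2 mm. The tube slid about 5 mm along the forks when pulled, which is the stated collar play.
- **Jaw:** I saw the nose shut over the tube in two wrist pictures, before and just after letting go. During the final hold I had only the coarser scene view of the jaw.

**Disagreements and limits:**
- The wrist and top cameras placed the cradle about 1.5–2 mm apart.
- Lateral estimates of the paddle were about 1.7 mm off.
- A sideways push of 3 N and a downward push of 2 N on the paddle remained after I eased the arm.
- I did not re-check the loose objects by picture. My planned paths kept clear of them.
- I viewed 12 pictures, two over the budget of 10.

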